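Unclip and empty the tip tray

TASK

Snap the tip tray's round bar forward out of its sprung clip and tip the tray until both clutch shoes and the hub have slid off into the black bin. Then lower the tray under control, without letting it drop, and press its bar back into the clip until it snaps fully home, without forcing anything. Do not disturb the drive face, the clutch assembly or the two drain plugs lying around it.

Things in the scene. Friction and masses are not known exactly. Their poses are not given: they have to be found in the camera images.
- tray (a joint): tilt of the sheet-steel tip tray about its front pivot, rad: 0 = level, bar home in the clip (hard stop); grows as it tips forward over the bin to a hard stop at 1.0. Not held, it falls back by itself from any tilt; lowered slowly it comes to rest NOT clipped, at about 0.08, its bar on the mouth of the clip; some 10 to 20 N on the bar, down or down and back, then snaps it in
- tray_mid (a point): middle of the tray floor's upper face, moving with the tray. Tray: 0.7 kg, 190 mm wide, floor 125 mm deep, 100 mm above the table, open front lip 12 mm ahead of the pivot, sides 36 mm high, upright back sheet 122 mm high
- hinge (a point): middle of the tray's front pivot axis, 95 mm above the table, on the stand. Its x axis points level from the pivot towards the clip post (away from the bin), y along the pivot and the bar, z up
- bar (a point): middle of the tray's round steel bar, 18 mm diameter, 184 mm long, parallel to the pivot, moving with the tray: 138.5 mm behind and 130 mm above the pivot at tilt 0 (radius 190 mm, 225 mm above the table). It stands 15.5 mm behind the back sheet; either side of the clip a flange folded from the sheet closes the gap to 2 mm, its top 4 mm below the bar's centre. A bracket at each end, 86 to 90 mm from the middle
- clip (a point): the clip: two sprung steel jaws 26 mm wide, gripping the bar at its middle only, on a post 34 mm wide behind it (top 25 mm below the bar's centre); point at the bar's centre when home. Either side of it 60 mm of bar is free from behind and above. Some 10 to 20 N of forward push on the bar's back, or forward and up, snaps it out forward and up at about 45 degrees; free by tilt 0.1
- bin_in (a point): middle of the inner floor of the black open bin in front of the tray, inside 162 x 217 mm, 70 mm high outside, fixed to the table; x and y axes along its sides, z up
- shoe_a_mid (a point): centre of a tarnished clutch shoe, a curved block 92 mm long, 37 mm wide, 22 mm high, 0.14 kg, loose on the tray floor (floor 100 mm above the table); z is its height axis
- shoe_b_mid (a point): centre of the other clutch shoe, alike
- hub_mid (a point): centre of a grey cast flanged hub, flange 62 mm diameter, 38 mm high, 0.18 kg, loose on the tray floor. The pieces start to slide at a tilt of some 0.3 to 0.8 according to grip
- drive_face: green-anodized finned disc, 110 mm diameter, 28 mm high, loose on the zinc, to be left alone; origin under its centre
- clutch: tarnished clutch shoe assembly, round, 120 mm diameter, 40 mm high, loose on the zinc, to be left alone; origin under its centre
- plug_a: brass drain plug, 28 mm diameter, 30 mm high, beside the bin on its left (+y), loose on the zinc, to be left alone; origin under its centre
- plug_b: the other brass drain plug, alike, beside the bin on its right (-y), loose on the zinc, to be left alone; origin under its centre
Not all that is in view belongs to the job. Of the things that look like the part that bears hub_mid, the largest one is meant.

How it is judged:
On the way, in this order (a step that is already met when the one before it is completed fails the run):
1. the bar is out of the clip (value of joint tray above 0.11 rad), for 0.05 s.
2. both shoes and the hub lie in the bin while the tray is still tipped (x of shoe_a_mid in the frame of bin_in between -0.083 and 0.083 m and y of shoe_a_mid in the frame of bin_in between -0.11 and 0.11 m and z of each of shoe_a_mid, shoe_b_mid, hub_mid in the frame of bin_in below 0.06 m and x of shoe_b_mid in the frame of bin_in between -0.083 and 0.083 m and y of shoe_b_mid in the frame of bin_in between -0.11 and 0.11 m and x of hub_mid in the frame of bin_in between -0.083 and 0.083 m and y of hub_mid in the frame of bin_in between -0.11 and 0.11 m and value of joint tray above 0.2 rad), for 0.1 s.
At the end, for the whole second after the job is handed in: both clutch shoes and the hub lie at rest inside the bin (centres within its walls and less than 60 mm above its floor) and the tray is back with its bar fully home in the clip (tilt below 0.025 rad) (x of shoe_a_mid in the frame of bin_in between -0.083 and 0.083 m and y of shoe_a_mid in the frame of bin_in between -0.11 and 0.11 m and z of each of shoe_a_mid, shoe_b_mid, hub_mid in the frame of bin_in below 0.06 m and x of shoe_b_mid in the frame of bin_in between -0.083 and 0.083 m and y of shoe_b_mid in the frame of bin_in between -0.11 and 0.11 m and x of hub_mid in the frame of bin_in between -0.083 and 0.083 m and y of hub_mid in the frame of bin_in between -0.11 and 0.11 m and value of joint tray below 0.025 rad and linear speed of each of shoe_a, shoe_b, hub below 0.05 m/s); the robot touches nothing.
It fails at once if the tray drops back (swings back faster than 3 rad/s while its bar is clear of the clip) (velocity of joint tray below -3 rad/s and value of joint tray above 0.14 rad).
It fails at once if the tray is forced (more than 45 N between robot and tray) (contact force between any of the fingers, the arm and tray above 45 N).
It fails at once if the drive face, clutch assembly or a drain plug is pushed more than 20 mm (distance of any of drive_face, clutch, plug_a, plug_b from where it was at the start of the episode above 0.02 m).
It also fails if it takes over 58 s, if anything falls off the work surface, if the arm or the gripper's body presses on something with over 40 N, if the wrist force passes 120 N, or if a joint passes its speed limit or range.

ROBOT

A 7-joint arm with a two-finger parallel gripper is mounted at the origin on the work surface. World frame = base frame: x ahead of the robot, y to its left, z up, the work surface at z = 0. Lengths are in m, angles in rad, forces in N, time in s.
With the tool pointing down it reaches from about 0.425 to 0.825 m from the base axis. Payload 3.6 kg.
Tool frame: the origin (TCP) lies midway between the tips of the shut fingers; the grasp point (between the pads) lies 19 mm behind it (arm.grip_point_offset is the distance from the TCP to the grasp point, in m); z points along the fingers, y is the line along which they close (so a half turn about z gives the same grasp; the last joint's range is limited). The gripper opens to 85 mm and grips with 20 to 120 N. Pads are 22 mm wide; open, the fingers measure 114 mm over their backs; the gripper's body (76 mm by 85 mm) begins 54 mm behind the grasp point. The pads swing forward as they close: fully open they stand 13 mm farther back than shut.
Start: joints at [-1.171, 0.615, -0.013, 1.423, 0.008, 1.103, -0.04], TCP at [0.269, 0.592, 0.231] pointing down, gripper open.
Joint ranges: [-3.12, 3.12], [-0.3, 2.06], [-1.34, 1.32], [0.26, 2.42], [-1.36, 4.5], [0.01, 1.98], [-2.84, 2.84]. Speed limits (rad/s): [2.79, 2.79, 3.14, 3.14, 3.14, 3.14, 3.14].

INTERFACE

Orientations are given as a unit quaternion [x, y, z, w].
In Python, from cell import arm gives the robot as it stands.
- The arm moves only by the tool servo_tool, never from a script. Its arguments are lists of equal length, an entry for each row: "dp": the shift along the tool's x, y, z in mm, a list of three; "twist": the turn about the tool's z in rad. In form: {"dp": [[x, y, z], ...], "twist": [twist, ...]}. A call has 1 to 8 rows; each row is the pose to reach, as a shift and turn from the pose commanded when the call began, along the tool's axes at that moment; what a row does not reach only later rows make up. A row lasts 1/12 s, in which the tool goes at most 41.7 mm and 7.16 degrees, less where a joint would pass 70% of its speed; a pose out of reach is approached as far as the arm can. A call with a gripper value outside its range is refused whole. "gripper" is the gripper command: -1 is shut, 1 is fully open, values between are in proportion, set as the call begins (left out, the last holds). The fingers move at their own pace and stop on an object; "newtons" is the grip in N (left out, the last holds). Time passes only in rows, so rows that repeat a pose let the fingers close. It gives the time, the measured TCP pose, the force, the opening and the grip force at its end, in the units of the state.
- arm.observe(): the state, without advancing time (a new reading comes with each control period).
- arm.camera(name): name is "scene" or "top" or "wrist"; returns a dict with "image" (480x640x3 uint8, red, green, blue), "vertical_fov" (degrees; the focal length in pixels is half the picture's height over the tangent of half this angle, whatever the lens; pixels are square), "cx", "cy" (the principal point, pixels), "T" (4x4, takes a point from camera to world coordinates); the wrist camera has in their place "hand_eye" (4x4, takes a point from camera to tool coordinates, whose origin is the TCP and whose axes are the flange's). Camera axes: x right, y down, z forward; pixel columns grow to the right and rows downward; lengths in m; the calibration is good to about 2 mm. A picture is of the moment at which its call begins: read the wrist's pose just before it. There is no depth.
- arm.hand_in(): hands the job in; it is judged then, once.
The state is a dict: "clock": time; "qpos": joint angles; "dq": joint speeds; "joint_torque": joint torques, N m; "tool_pos": TCP position; "eef_rot": TCP orientation; "wrist_force": force on the tool from outside, world axes, zero at the start; "wrist_torque": the same for the moment, N m; "width": finger opening in m; "grasp_force": force on a finger pad.
Only numpy, scipy, OpenCV 4.12 (cv2) and the standard library are available. Lean on these libraries where they do the work, as an engineer would, in place of code of your own. Each camera call takes 0.05 s, during which the arm holds its last target. There are 200 camera calls.

## Working session

There is one attempt and no reset: what is moved stays moved. The work goes in short steps, Python scripts to look and compute and a tool call to move; the robot and the scene stay as the last step left them, time stands still between calls to the robot, and variables do not carry over. Pictures are saved under pics/ and viewed, at most 10 in all, crops included, and the job is handed in when it is done.

Besides the shell and the picture viewer there is one more tool, called after "Emit:" as name(argument=value, ...) on one line, values as JSON. servo_tool: Moves the arm, as the interface text tells. Its arguments: {"type":"object","properties":{"dp":{"type":"array","items":{"type":"array","items":{"type":"number"}}},"twist":{"type":"array","items":{"type":"number"}},"gripper":{"type":"number"},"newtons":{"type":"number"}},"required":["dp","twist"]}

```bash
ls; mkdir -p pics
python3 - <<'E'
from cell import arm
import cv2,numpy as np
s=arm.observe()
print({k:np.round(v,3).tolist() for k,v in s.items()})
for n in ("scene","top"):
    c=arm.camera(n); cv2.imwrite(f"pics/{n}0.png",c["image"][:,:,::-1]); print(n,c["vertical_fov"],c["cx"],c["cy"],np.round(c["T"],3).tolist())
E
```

```text
pics
{'clock': 0.0, 'qpos': [-1.17, 0.616, -0.013, 1.425, 0.008, 1.103, -0.04], 'dq': [0.001, -0.002, 0.001, -0.002, 0.002, -0.0, 0.001], 'joint_torque': [0.0, -46.923, 0.259, -17.103, 0.01, 0.01, -0.0], 'tool_pos': [0.269, 0.591, 0.23], 'eef_rot': [0.212, 0.977, -0.001, -0.0], 'wrist_force': [-0.327, 0.217, 0.409], 'wrist_torque': [0.012, -0.049, 0.005], 'grasp_force': 0.0, 'width': 0.085}
scene 56.933878146447725 312.63924321655065 236.88729242477112 [[0.761, 0.539, -0.36, 0.825], [0.648, -0.637, 0.417, -0.232], [-0.005, -0.551, -0.834, 0.768], [0.0, 0.0, 0.0, 1.0]]
top 44.38223784899537 318.44807015131175 241.32285178305207 [[0.022, -0.996, 0.087, 0.48], [-0.999, -0.024, -0.024, 0.067], [0.026, -0.086, -0.996, 1.121], [0.0, 0.0, 0.0, 1.0]]
```

View pics/scene0.png

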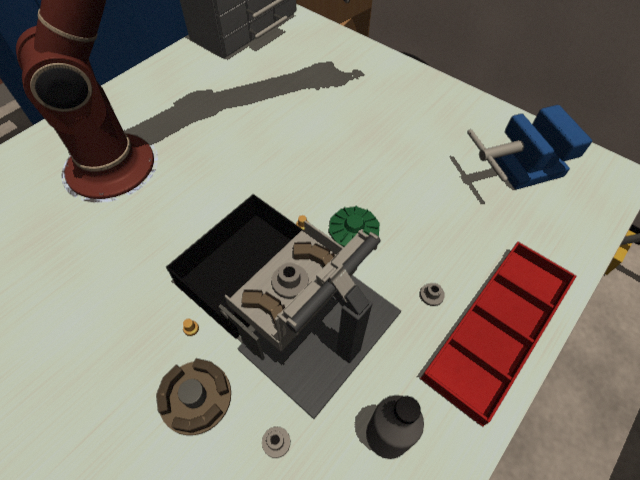

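View pics/top0.png

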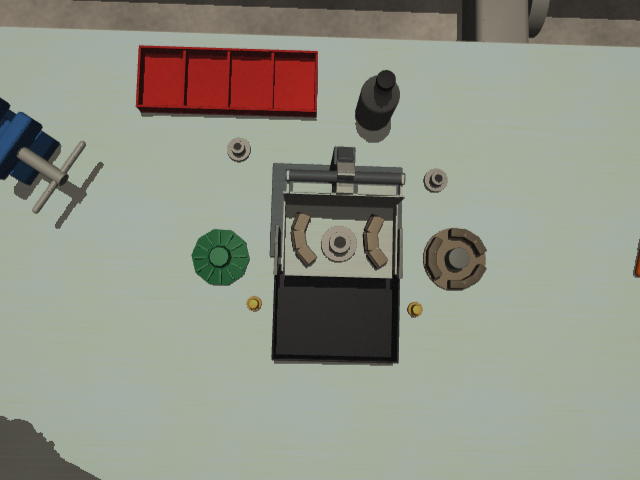

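The scene view shows the tray at (300,270), with its bar running (375,240) to (290,320) and the clip post at (350,310). In the top view, the bar runs from (290,176) to (403,179) with the clip at (345,170), and the bin is at (336,318).

Hub candidates in the top view:
- The grey flanged hub on the tray at (339,243), which is the largest and so the one meant.
- Small ones on the table at (238,149) and (436,180), which are not.

Bar candidates are the tray bar, the vise handle at (62,175) and the bottle. I choose the tray bar and will check it in a crop.

```bash
cat > h.py <<'E'
import numpy as np,cv2
def ray(c,u,v):
    f=240/np.tan(np.radians(c["vertical_fov"])/2); T=np.array(c["T"])
    return T[:3,3],T[:3,:3]@np.array([(u-c["cx"])/f,(v-c["cy"])/f,1])
def onz(c,u,v,z):
    o,d=ray(c,u,v); return o+d*(z-o[2])/d[2]
E
python3 - <<'E'
from cell import arm
from h import *
c=arm.camera("top")
for n,u,v,z in [("barL",288,177,.225),("barR",404,179,.225),("clip",345,178,.225),("binFL",273,360,.07),("binFR",398,361,.07),("hub",339,243,.138),("trayBL",285,203,.222),("trayBR",403,201,.222),("bottletop",386,80,.1)]:
    print(n,np.round(onz(c,u,v,z),4))
cr=c["image"][150:270,255:425,::-1]
cv2.imwrite("pics/crop.png",cv2.resize(cr,None,fx=4.5,fy=4.5,interpolation=cv2.INTER_CUBIC))
E
```

```text
barL [0.6559 0.0941 0.225 ]
barR [ 0.6576 -0.0854  0.225 ]
clip [0.6567 0.0061 0.225 ]
binFL [0.3597 0.1166 0.07  ]
binFR [ 0.3621 -0.1041  0.07  ]
hub [0.5631 0.0083 0.138 ]
trayBL [0.6158 0.0977 0.222 ]
trayBR [ 0.6236 -0.0846  0.222 ]
bottletop [ 0.861  -0.0727  0.1   ]
```

View pics/crop.png

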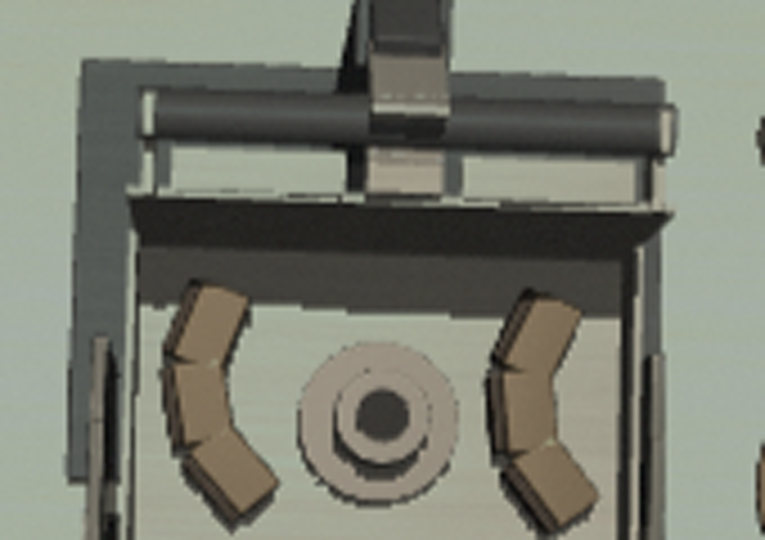

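The crop confirms the choice. The bar runs from crop (150,113) to (665,131), the clip jaws are at (410,100) over its middle, and the big flanged hub at (380,420) sits between the two shoes.

In world coordinates the bar middle is about (0.658, 0.006, 0.225). It is parallel to y within about 0.5°, and its measured length is 180 mm against 184 mm given. The hinge is at x≈0.52. Everything is in reach.

The plan is to bring the shut fingers down behind the bar at y≈0.05 and push in -x.

Emit:
servo_tool(dp=[[0,0,-40],[-20,-10,-70],[-58,-30,-70],[-95,-48,-70],[-132,-67,-70],[-169,-86,-70],[-206,-105,-70],[-243,-124,-70]], twist=[-0.1,-0.2,-0.3,-0.43,-0.43,-0.43,-0.43,-0.43], gripper=-1, newtons=20)

```text
clock: 0.82
tool_pos: [0.4395, 0.3766, 0.3011]
eef_rot: [-0.002, 1.0, -0.0, -0.0]
wrist_force: [0.3, 0.3, -0.1]
width: -0.0002
grasp_force: 0.0
```

Emit:
servo_tool(dp=[[-25,-31,0],[-50,-62,0],[-75,-93,0],[-100,-124,0],[-125,-155,0],[-150,-186,0],[-175,-217,0],[-200,-248,0]], twist=[0,0,0,0,0,0,0,0])

```text
clock: 1.48
tool_pos: [0.6402, 0.1295, 0.301]
eef_rot: [-0.002, 1.0, -0.0, -0.0]
wrist_force: [0.6, 0.2, -0.1]
width: 0.0002
grasp_force: 0.0
```

Emit:
servo_tool(dp=[[-25,-31,0],[-50,-62,0],[-60,-78,0],[-60,-78,0],[-60,-78,0]], twist=[0,0,0,0,0])

```text
clock: 1.9
tool_pos: [0.6997, 0.0517, 0.3]
eef_rot: [-0.0, 1.0, -0.0, -0.001]
wrist_force: [-0.1, 0.8, -0.1]
width: -0.0004
grasp_force: 0.0
```

Run:
```python
from cell import arm
import cv2,numpy as np
s=arm.observe(); print(s["tool_pos"],s["qpos"])
c=arm.camera("scene"); cv2.imwrite("pics/s1.png",cv2.resize(c["image"][120:420,150:470,::-1],None,fx=2,fy=2))
```

```text
[0.69974268 0.05174203 0.30004271] [-0.09067206  0.6642308  -0.02981997  1.13083943  0.01888269  1.3488585
  1.45267738]
```

View pics/s1.png

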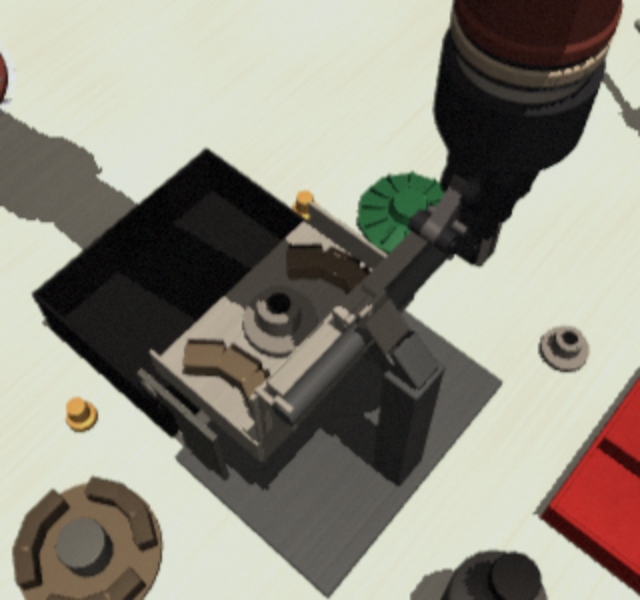

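The fingertips at crop (485,258) hang above and behind the left half of the bar, and nothing is disturbed. Next I lower the tool behind the bar and close in slowly.

Emit:
servo_tool(dp=[[0,0,30],[0,0,60],[0,0,95],[0,0,95],[8,0,95],[13,0,95],[16,0,95],[18,0,95]], twist=[0,0,0,0,0,0,0,0])

```text
clock: 2.62
tool_pos: [0.682, 0.0545, 0.2085]
eef_rot: [-0.002, 1.0, 0.0, 0.001]
wrist_force: [0.5, 0.4, 0.4]
width: -0.0
grasp_force: 0.0
```

Emit:
servo_tool(dp=[[1,0,0],[2,0,0],[3,0,0],[4,0,0],[5,0,0],[6,0,0]], twist=[0,0,0,0,0,0])

```text
clock: 3.12
tool_pos: [0.6791, 0.0535, 0.2075]
eef_rot: [-0.001, 1.0, 0.0, 0.004]
wrist_force: [7.4, 0.8, -0.1]
width: -0.0001
grasp_force: 3.7
```

Emit:
servo_tool(dp=[[1,0,0],[2,0,0],[3,0,0],[4,0,0]], twist=[0,0,0,0])

```text
clock: 3.45
tool_pos: [0.6784, 0.0535, 0.2084]
eef_rot: [-0.001, 1.0, 0.001, 0.009]
wrist_force: [12.5, 0.1, -2.4]
width: 0.0
grasp_force: 6.7
```

Emit:
servo_tool(dp=[[1,0,0],[2,0,0],[3,0,0],[4,0,0]], twist=[0,0,0,0])

```text
clock: 3.78
tool_pos: [0.6777, 0.0535, 0.2094]
eef_rot: [-0.001, 1.0, 0.001, 0.013]
wrist_force: [18.7, 0.8, -2.6]
width: 0.0001
grasp_force: 9.3
```

Emit:
servo_tool(dp=[[1,0,-1],[2,0,-2],[3,0,-3],[4,0,-4]], twist=[0,0,0,0])

```text
clock: 4.12
tool_pos: [0.6742, 0.0535, 0.2132]
eef_rot: [-0.001, 1.0, 0.001, 0.013]
wrist_force: [18.3, 1.6, -3.2]
width: 0.0001
grasp_force: 9.1
```

Emit:
servo_tool(dp=[[1,0,-1],[2,0,-2],[3,0,-3],[4,0,-4],[5,0,-4],[6,0,-5]], twist=[0,0,0,0,0,0])

```text
clock: 4.62
tool_pos: [0.6665, 0.0536, 0.2206]
eef_rot: [-0.001, 1.0, 0.001, 0.012]
wrist_force: [12.4, 1.3, 7.0]
width: 0.0002
grasp_force: 6.0
```

Emit:
servo_tool(dp=[[2,0,-3],[4,0,-6],[6,0,-9],[8,0,-12],[10,0,-15],[12,0,-18],[15,0,-20],[18,0,-22]], twist=[0,0,0,0,0,0,0,0])

```text
clock: 5.28
tool_pos: [0.6432, 0.0537, 0.2393]
eef_rot: [-0.002, 1.0, 0.001, 0.005]
wrist_force: [6.0, 0.9, 2.4]
width: -0.0001
grasp_force: 3.1
```

Emit:
servo_tool(dp=[[3,0,-2],[6,0,-4],[9,0,-6],[13,0,-8],[16,0,-10],[19,0,-11],[22,0,-13],[26,0,-14]], twist=[0,0,0,0,0,0,0,0])

```text
clock: 5.95
tool_pos: [0.6178, 0.0539, 0.2541]
eef_rot: [-0.002, 1.0, 0.001, 0.006]
wrist_force: [6.2, 0.4, 6.0]
width: -0.0002
grasp_force: 3.1
```

Emit:
servo_tool(dp=[[4,0,-2],[8,0,-4],[13,0,-6],[17,0,-7],[21,0,-9],[25,0,-10],[30,0,-11],[34,0,-12]], twist=[0,0,0,0,0,0,0,0])

```text
clock: 6.62
tool_pos: [0.5788, 0.0529, 0.2631]
eef_rot: [-0.002, 1.0, -0.0, -0.001]
wrist_force: [2.9, 0.4, 2.3]
width: -0.0001
grasp_force: 1.5
```

Run:
```python
from cell import arm
import cv2,numpy as np
c=arm.camera("scene"); cv2.imwrite("pics/s2.png",cv2.resize(c["image"][120:420,150:470,::-1],None,fx=2,fy=2))
```

```text
(no output)
```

View pics/s2.png

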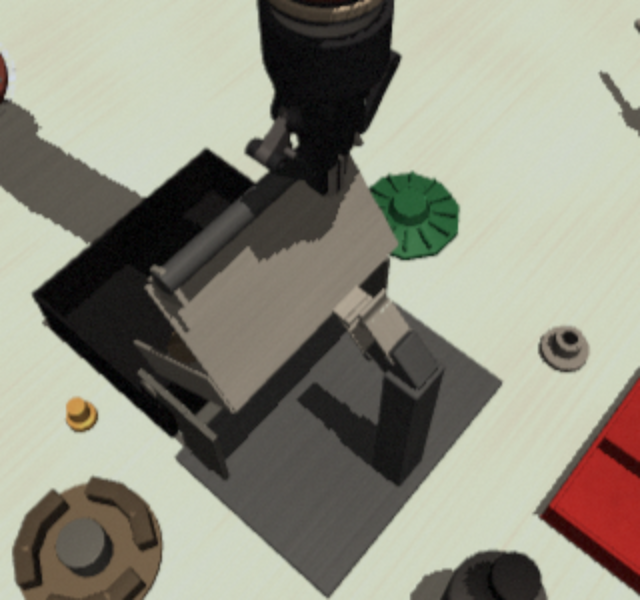

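Tilt is about 0.6. The bar is at crop (210,245) with the tip behind it, and the clip at (375,320) is empty. The plugs and discs have not moved. I keep tipping slowly.

Emit:
servo_tool(dp=[[5,0,-1],[10,0,-2],[15,0,-3],[20,0,-4],[25,0,-5],[30,0,-5],[35,0,-5],[39,0,-5]], twist=[0,0,0,0,0,0,0,0])

```text
clock: 7.33
tool_pos: [0.5396, 0.0528, 0.2681]
eef_rot: [-0.002, 1.0, -0.0, -0.001]
wrist_force: [0.6, 0.1, 0.2]
width: 0.0001
grasp_force: 0.5
```

Emit:
servo_tool(dp=[[4,0,0],[8,0,0],[12,0,0],[16,0,0],[19,0,0],[22,0,0],[22,0,0],[22,0,0]], twist=[0,0,0,0,0,0,0,0])

```text
clock: 8.0
tool_pos: [0.5184, 0.0526, 0.2682]
eef_rot: [-0.002, 1.0, -0.0, -0.0]
wrist_force: [0.7, -0.6, 0.0]
width: 0.0002
grasp_force: 0.2
```

Run:
```python
from cell import arm
import cv2,numpy as np
c=arm.camera("top")["image"][140:380,240:440,::-1];d=arm.camera("scene")["image"][150:390,160:400,::-1]
k=np.hstack([c,d]);k=cv2.convertScaleAbs(k,alpha=1.6,beta=20)
cv2.imwrite("pics/s3.png",cv2.resize(k,None,fx=1.8,fy=1.8))
```

```text
(no output)
```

View pics/s3.png

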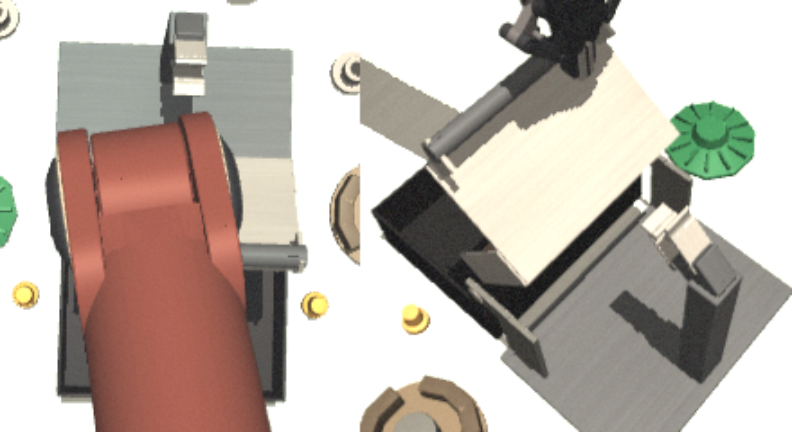

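Tilt is about 0.93 and the bin is mostly hidden by the arm. I press gently on towards the stop, then look with the wrist camera.

Emit:
servo_tool(dp=[[3,0,0],[6,0,0],[9,0,0],[11,0,0],[11,0,0],[11,0,0]], twist=[0,0,0,0,0,0])

```text
clock: 8.6
tool_pos: [0.5075, 0.0528, 0.2684]
eef_rot: [-0.002, 1.0, -0.0, -0.0]
wrist_force: [0.0, 0.5, -0.1]
width: 0.0002
grasp_force: 0.1
```

Run:
```python
from cell import arm
import cv2,numpy as np
c=arm.camera("top")["image"][240:380,250:420,::-1];d=arm.camera("scene")["image"][180:320,150:320,::-1]
w=cv2.resize(arm.camera("wrist")["image"][:,:,::-1],(187,140))
k=np.hstack([c,d,w]);k=(255*(k/255.)**.45).astype(np.uint8)
cv2.imwrite("pics/s4.png",cv2.resize(k,None,fx=1.5,fy=1.5))
```

```text
(no output)
```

View pics/s4.png

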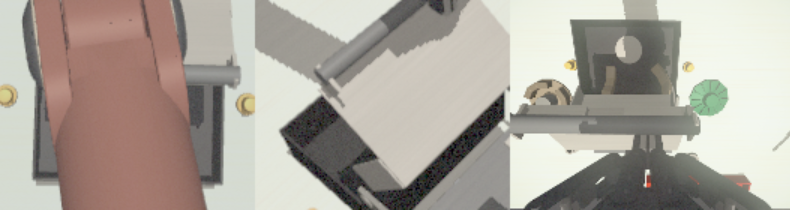

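The wrist view shows the hub at (627,48) and shoes near (605,78) and (660,80), all inside the bin. I zoom in to check the shoes are fully off the lip.

Run:
```python
from cell import arm
import cv2,numpy as np
w=arm.camera("wrist")["image"][40:260,110:440,::-1]
cv2.imwrite("pics/s5.png",cv2.resize((255*(w/255.)**.5).astype(np.uint8),None,fx=2,fy=2))
```

```text
(no output)
```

View pics/s5.png

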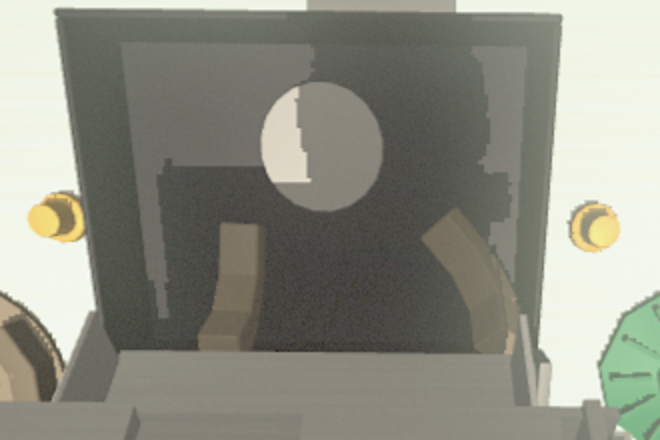

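The hub at (322,147) lies upside down. The shoes at (240,285) and (475,285) lie on the bin floor, clear of the tray. Next I lower the tray slowly along the same path.

Emit:
servo_tool(dp=[[-3,0,0],[-7,0,0],[-12,0,0],[-17,0,0],[-22,0,0],[-27,0,0],[-32,0,0],[-37,0,0]], twist=[0,0,0,0,0,0,0,0])

```text
clock: 9.47
tool_pos: [0.5453, 0.0528, 0.2681]
eef_rot: [-0.002, 1.0, -0.0, -0.0]
wrist_force: [0.4, -0.2, -1.0]
width: -0.0001
grasp_force: 0.4
```

Emit:
servo_tool(dp=[[-5,0,1],[-10,0,2],[-15,0,3],[-20,0,5],[-25,0,6],[-30,0,8],[-35,0,10],[-39,0,12]], twist=[0,0,0,0,0,0,0,0])

```text
clock: 10.13
tool_pos: [0.5847, 0.0531, 0.2563]
eef_rot: [-0.002, 1.0, 0.0, 0.001]
wrist_force: [1.8, 0.1, 1.5]
width: 0.0
grasp_force: 1.0
```

Emit:
servo_tool(dp=[[-4,0,2],[-8,0,4],[-12,0,5],[-16,0,7],[-20,0,9],[-24,0,11],[-28,0,13],[-32,0,15]], twist=[0,0,0,0,0,0,0,0])

```text
clock: 10.8
tool_pos: [0.6168, 0.053, 0.2416]
eef_rot: [-0.002, 1.0, -0.0, 0.001]
wrist_force: [3.3, -0.1, 3.6]
width: 0.0001
grasp_force: 1.9
```

Run:
```python
from cell import arm
import cv2,numpy as np
g=lambda a:(255*(a/255.)**.5).astype(np.uint8)
w=arm.camera("wrist")["image"][::,:,::-1];d=arm.camera("scene")["image"][120:420,150:470,::-1]
k=np.hstack([cv2.resize(w,(400,300)),cv2.resize(d,(320,300))])
cv2.imwrite("pics/s6.png",g(k))
```

```text
(no output)
```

View pics/s6.png

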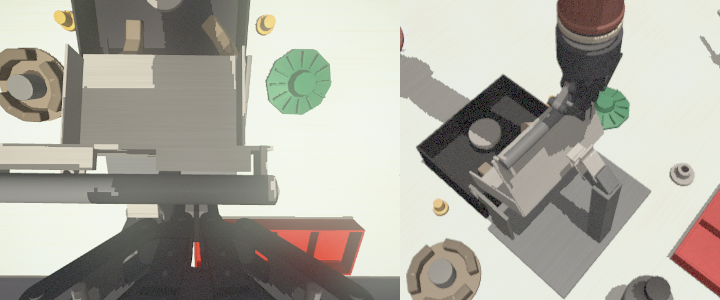

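The tray is empty, the hub and shoes are in the bin at right-panel (484,133) and (490,165), and the bar is held at tilt of about 0.4. I lower it the rest of the way onto the clip mouth.

Emit:
servo_tool(dp=[[-4,0,1],[-8,0,3],[-12,0,4],[-16,0,5],[-20,0,7],[-24,0,9],[-28,0,10],[-32,0,12]], twist=[0,0,0,0,0,0,0,0])

```text
clock: 11.57
tool_pos: [0.648, 0.0533, 0.2289]
eef_rot: [-0.002, 1.0, -0.0, -0.0]
wrist_force: [2.1, -0.5, -1.2]
width: 0.0001
grasp_force: 1.0
```

Emit:
servo_tool(dp=[[-3,0,2],[-6,0,4],[-9,0,6],[-12,0,8],[-15,0,10],[-19,0,12],[-26,0,14],[-40,0,14]], twist=[0,0,0,0,0,0,0,0])

```text
clock: 12.23
tool_pos: [0.6864, 0.0537, 0.2151]
eef_rot: [-0.002, 1.0, 0.0, -0.002]
wrist_force: [-0.5, 0.8, -0.5]
width: 0.0
grasp_force: 0.0
```

The tool is clear and the bar rests on the clip mouth. I go over the bar and press down on it just left of the clip.

Emit:
servo_tool(dp=[[0,0,-30],[0,0,-60],[0,-6,-60],[17,-12,-60],[34,-12,-60],[34,-12,-50],[34,-12,-40],[34,-12,-36]], twist=[0,0,0,0,0,0,0,0])

```text
clock: 12.9
tool_pos: [0.653, 0.0416, 0.2491]
eef_rot: [-0.002, 1.0, 0.0, -0.002]
wrist_force: [0.2, -0.7, -0.6]
width: -0.0002
grasp_force: 0.0
```

Emit:
servo_tool(dp=[[0,0,1],[0,0,2],[0,0,3],[0,0,4],[0,0,5],[0,0,6]], twist=[0,0,0,0,0,0])

```text
clock: 13.4
tool_pos: [0.6541, 0.0413, 0.2457]
eef_rot: [-0.002, 1.0, 0.0, 0.001]
wrist_force: [-1.0, 0.8, 5.2]
width: 0.0004
grasp_force: 2.3
```

Contact came at z≈0.246, as expected. I press on in small steps.

Emit:
servo_tool(dp=[[-1,0,1],[-1,0,2],[-2,0,3],[-2,0,4]], twist=[0,0,0,0])

```text
clock: 13.73
tool_pos: [0.6556, 0.0413, 0.2444]
eef_rot: [-0.002, 1.0, 0.0, 0.001]
wrist_force: [-4.4, -0.6, 13.2]
width: -0.0005
grasp_force: 6.7
```

Emit:
servo_tool(dp=[[-1,0,1],[-1,0,2],[-2,0,3]], twist=[0,0,0])

```text
clock: 13.98
tool_pos: [0.6576, 0.0413, 0.2427]
eef_rot: [-0.002, 1.0, 0.0, 0.001]
wrist_force: [-5.7, -0.6, 14.9]
width: -0.0007
grasp_force: 7.2
```

Emit:
servo_tool(dp=[[-1,0,1],[-2,0,2],[-3,0,3],[-4,0,4]], twist=[0,0,0,0])

```text
clock: 14.32
tool_pos: [0.6634, 0.0413, 0.2364]
eef_rot: [-0.002, 1.0, 0.0, 0.003]
wrist_force: [0.5, -0.6, 1.3]
width: -0.0001
grasp_force: 0.0
```

Emit:
servo_tool(dp=[[-1,0,1],[-2,0,2],[-3,0,3],[-4,0,4]], twist=[0,0,0,0])

```text
clock: 14.65
tool_pos: [0.6633, 0.0413, 0.2336]
eef_rot: [-0.002, 1.0, -0.0, -0.002]
wrist_force: [-12.5, -1.1, 21.1]
width: 0.0001
grasp_force: 10.7
```

It snapped in: the force fell away, then came up stiff at z=0.2336, which matches the home bar top of 0.234. I lift straight up and check.

Emit:
servo_tool(dp=[[2,0,-6],[4,0,-30],[4,0,-65],[4,30,-70],[4,70,-70],[4,110,-70],[4,140,-70],[4,140,-70]], twist=[0,0,0,0,0,0,0,0])

```text
clock: 15.32
tool_pos: [0.6584, 0.1929, 0.2986]
eef_rot: [-0.009, 1.0, 0.004, -0.002]
wrist_force: [-0.8, 1.7, 0.2]
width: -0.0002
grasp_force: 0.0
```

Emit:
servo_tool(dp=[[0,40,0],[0,80,0],[0,120,0],[0,160,0],[0,160,0],[0,160,0]], twist=[0,0,0,0,0,0])

```text
clock: 15.82
tool_pos: [0.6587, 0.3453, 0.2978]
eef_rot: [-0.005, 1.0, 0.0, -0.002]
wrist_force: [0.4, -0.6, -0.3]
width: -0.0004
grasp_force: 0.0
```

Run:
```python
from cell import arm
from h import *
a=arm.camera("top");d=arm.camera("scene")["image"][120:420,150:470,::-1]
a0=cv2.imread("pics/top0.png")
df=cv2.absdiff(a["image"][:,:,::-1],a0).max(2)[165:192,283:408]
print("bar strip diff mean",df.mean(),(df>40).mean())
k=np.hstack([cv2.resize(a["image"][140:380,180:500,::-1],(400,300)),cv2.resize(d,(320,300))])
cv2.imwrite("pics/s7.png",(255*(k/255.)**.6).astype(np.uint8))
```

```text
bar strip diff mean 12.336296296296297 0.0
```

View pics/s7.png

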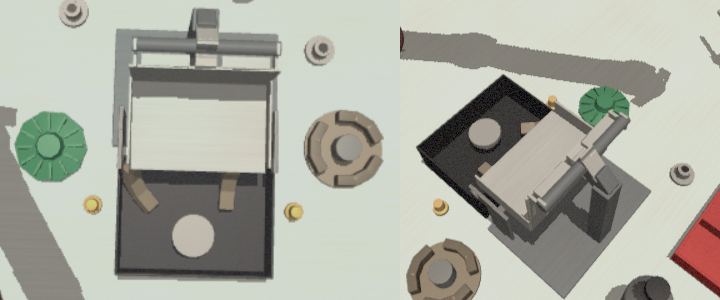

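The top panel shows the bar at (207,46) back in the clip, with no pixel change from the start image. The hub at (193,236) and the shoes at (140,190) and (228,190) are in the bin. The plugs, drive face and clutch have not moved, and the arm is clear.

```bash
python3 -c "
from cell import arm
print(arm.hand_in())"
```

```text
the job is handed in; nothing more can be done
None
```

I tipped both shoes and the hub into the bin, lowered the tray under control, snapped its bar home in the clip, and handed the job in at about 16 s; no verdict was returned.

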